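# Make up two wheelchair fitting kits

### The arm

A 6-joint arm with a two-finger parallel gripper is mounted at the origin on the work surface. World frame = base frame: x ahead of the robot, y to its left, z up, the work surface at z = 0. Lengths are in m, angles in rad, forces in N, time in s.
With the tool pointing down it reaches from about 0.375 to 0.925 m from the base axis. Payload 5.7 kg.
Tool frame: the origin (TCP) lies midway between the tips of the shut fingers; the grasp point (between the pads) lies 19 mm behind it; z points along the fingers, y is the line along which they close (so a half turn about z gives the same grasp; the last joint's range is limited). The gripper opens to 88 mm and grips with 3 to 60 N. Pads are 20 mm wide; open, the fingers measure 115 mm over their backs; the gripper's body (75 mm by 178 mm) begins 61 mm behind the grasp point.
Start: joints at [1.021, 0.359, 1.51, -0, 1.272, -0.115], TCP at [0.253, 0.544, 0.223] pointing down, gripper open.
Joint ranges: [-2.97, 2.97], [-1.01, 2.36], [0.21, 2.38], [-0.96, 4.11], [0.2, 2.71], [-2.98, 2.98]. Speed limits (rad/s): [2.39, 2.39, 3.14, 3.14, 3.14, 3.14].

### API

Orientations are given as a unit quaternion [x, y, z, w].
In Python, from bench import move_ptp, servo_line, goto_joints, move_gripper, sleep, inverse_kinematics, capture, PlanningError, close_job, spot_in, silhouettes, current_clock, current_joint_pos, current_qvel, current_joint_torque, current_position, current_orientation, current_force, current_torque, current_finger_gap, current_grip_force gives the robot as it stands. Calls block until the motion is done:
- move_ptp(position, orientation): joint-space move of the TCP to a pose.
- servo_line(position, orientation=None, rate=0.15, contact_N=None): straight line of the TCP; orientation=None keeps the orientation; rate is the mean speed in m/s. With contact_N (N) it stops when the force on the tool has changed by that much, and returns True; else False.
- goto_joints(angles): joint-space move.
- move_gripper(opening): finger opening in m; the grip force is fixed at half the most; returns when the fingers have stopped.
- sleep(seconds).
- inverse_kinematics(position, orientation): joint angles nearest the present ones, or None.
- capture(name): name is "scene" or "top" or "wrist"; returns a dict with "image" (384x512x3 uint8, blue, green, red), "range_z" (384x512 float32, m along the optical axis (not along the pixel's ray), 0 where there is no reading), "intrinsics" (3x3 intrinsics, pixels), "k1" (the pictures are not rectified: a ray, as slopes to the right and down, at radius r is drawn at 1 + k1 r^2 times it, then the intrinsics apply), "R" (3x3) and "t" (3): a world point X has camera coordinates R X + t. Camera axes: x right, y down, z forward; pixel columns grow to the right and rows downward; lengths in m; the calibration is good to about 2 mm. A picture is of the moment at which its call begins.
A pose or a line that the arm cannot do raises PlanningError and nothing moves.
- close_job(): hands the job in; it is judged then, once.
Trained networks look in the newest picture that a camera, given by its name, has taken for a name from the list of things; names that differ only in an ending like _2 or _b are one class to them, and where a whole thing is asked for, a point or a joint stands for the part that bears it (a point fixed in the world has none). Each returns a list of dicts, best first, with "conf" (0 to 1); they miss things now and then, are a little off and sometimes report something else, mostly with a low value. They report only what shows in the picture. A call takes as long as a camera call.
- spot_in(camera, query): "xy" ([column, row] in pixels, amid what is visible of it).
- silhouettes(camera, query): "region" (384x512 bool, what is visible of it) and "xy" ([column, row] in pixels, amid what is visible of it).
Readings, each from a call of its own:
- current_clock(): time.
- current_joint_pos(): joint angles.
- current_qvel(): joint speeds.
- current_joint_torque(): joint torques, N m.
- current_position(): TCP position.
- current_orientation(): TCP orientation.
- current_force(): force on the tool from outside, world axes, zero at the start.
- current_torque(): the same for the moment, N m.
- current_finger_gap(): finger opening in m.
- current_grip_force(): force on a finger pad.
Only numpy, scipy, OpenCV 4.12 (cv2) and the standard library are available. Lean on these libraries where they do the work, as an engineer would, in place of code of your own. Each camera call takes 0.05 s, during which the arm holds its last target. There are 200 camera calls.

### The job

Make up two wheelchair fitting kits from the parts standing on the desk. Blue tray: the orange grip in the middle of the cork-floored compartment and the black wheel in the middle of the black-floored one; red tray: the white grip in the middle of the cork-floored compartment and the aluminium hub in the middle of the black-floored one. Everything stands the way up it stands now, flat on the compartment floor and let go; leave the green grip and the mug where they are.

Things in the scene. Friction and masses are not known exactly. Their poses are not given: they have to be found in the camera images.
- orange_grip_mid (a point): Orange 3D-printed hand grip with a small white inlay in its saddle-shaped top; 64 mm long (its own x), 36 mm wide with flat parallel sides (across its own y: pinch it here), 46 mm high at the two lobes, 34 mm in the saddle between them; 0.09 kg. The point is its centre, 23 mm above its flat underside; z up. It stands on the desk.
- white_grip_mid (a point): White 3D-printed hand grip with a small black inlay in its saddle-shaped top; 64 mm long (its own x), 36 mm wide with flat parallel sides (across its own y: pinch it here), 46 mm high at the two lobes, 34 mm in the saddle between them; 0.09 kg. The point is its centre, 23 mm above its flat underside; z up. It stands on the desk.
- wheel_mid (a point): Small black-tyred wheel with a grey hub disc, lying flat: 50 mm diameter, 36 mm high, 0.12 kg. The point is its centre, 18 mm above its underside; z up, along its axle.
- hub_mid (a point): Aluminium wheel hub standing on its flange: flange 54 mm diameter and 8 mm high at the bottom, plain barrel 32 mm diameter above it up to 50 mm height (pinch the barrel); 0.15 kg. The point is its centre, 25 mm above its underside, on its axis; z up.
- green_grip_mid (a point): Green 3D-printed hand grip with a small white inlay in its saddle-shaped top; 64 mm long (its own x), 36 mm wide with flat parallel sides (across its own y: pinch it here), 46 mm high at the two lobes, 34 mm in the saddle between them; 0.09 kg. The point is its centre, 23 mm above its flat underside; z up. It stands on the desk. A spare that belongs to neither kit; it must not be moved.
- blue_tray_cork (a point): Cork-floored (light brown) compartment of the blue tray. The point is the centre of its floor surface, 5 mm above the desk; x and y run along its sides. The compartment is 100 mm (x) by 106 mm (y) inside, between walls (4 mm between the two, 7 mm outside) that rise 9 mm above its floor (14 mm above the desk). The tray is fixed to the desk, 114 x 230 mm over all; its compartments lie side by side along y, 110 mm apart.
- blue_tray_rubber (a point): Black-floored compartment of the blue tray. The point is the centre of its floor surface, 5 mm above the desk; x and y run along its sides. The compartment is 100 mm (x) by 106 mm (y) inside, between walls (4 mm between the two, 7 mm outside) that rise 9 mm above its floor (14 mm above the desk). Same fixed tray, the other compartment.
- red_tray_cork (a point): Cork-floored (light brown) compartment of the red tray. The point is the centre of its floor surface, 5 mm above the desk; x and y run along its sides. The compartment is 100 mm (x) by 106 mm (y) inside, between walls (4 mm between the two, 7 mm outside) that rise 9 mm above its floor (14 mm above the desk). The tray is fixed to the desk, 114 x 230 mm over all; its compartments lie side by side along y, 110 mm apart.
- red_tray_rubber (a point): Black-floored compartment of the red tray. The point is the centre of its floor surface, 5 mm above the desk; x and y run along its sides. The compartment is 100 mm (x) by 106 mm (y) inside, between walls (4 mm between the two, 7 mm outside) that rise 9 mm above its floor (14 mm above the desk). Same fixed tray, the other compartment.
- mug: Blue ceramic mug to one side of the trays, 80 mm diameter, 90 mm high, handle on its +y side; origin at the centre of its underside. It must not be disturbed.

How it is judged:
At the end, for the whole second after the job is handed in: Each part in its named compartment: its centre within 15 mm horizontally of the compartment's centre, standing on the floor (height within 5 mm), upright within 0.15 rad, at rest, released; the green grip and the mug within 30 mm of where they began (horizontal distance between orange_grip_mid and blue_tray_cork below 0.015 m and z of orange_grip_mid in the frame of blue_tray_cork between 0.018 and 0.028 m and angle between each of orange_grip_mid, wheel_mid, white_grip_mid, hub_mid's own z axis and vertical below 0.15 rad and linear speed of each of orange_grip, wheel, white_grip, hub below 0.02 m/s and horizontal distance between wheel_mid and blue_tray_rubber below 0.015 m and z of wheel_mid in the frame of blue_tray_rubber between 0.013 and 0.023 m and horizontal distance between white_grip_mid and red_tray_cork below 0.015 m and z of white_grip_mid in the frame of red_tray_cork between 0.018 and 0.028 m and horizontal distance between hub_mid and red_tray_rubber below 0.015 m and z of hub_mid in the frame of red_tray_rubber between 0.02 and 0.03 m and distance of each of mug, green_grip_mid from where it was at the start of the episode below 0.03 m); the robot touches nothing.
It fails at once if the mug is moved more than 30 mm (distance of mug from where it was at the start of the episode above 0.03 m).
It fails at once if the green grip is moved more than 30 mm (distance of green_grip_mid from where it was at the start of the episode above 0.03 m).
It also fails if it takes over 99 s, if anything falls off the work surface, if the arm or the gripper's body presses on something with over 40 N, if the wrist force passes 120 N, or if a joint passes its speed limit or range.

## Working session

There is one attempt and no reset: what is moved stays moved. The work goes in short steps, each a Python script; the robot and the scene stay as the last script left them, time stands still between calls to the robot, and variables do not carry over. Pictures are saved under pics/ and viewed, at most 14 in all, crops included, and the job is handed in when it is done.

```bash
mkdir -p pics; cat > h.py <<'E'
import numpy as np, cv2
from bench import *
def pts(c,mask):
    "world points of masked pixels with depth"
    r,cc=np.nonzero(mask&(c["range_z"]>0)); z=c["range_z"][r,cc]
    K=np.array(c["intrinsics"],float)
    n=cv2.undistortPoints(np.stack([cc,r],1).astype(np.float32)[:,None],K,np.array([c["k1"],0,0,0],float))[:,0]
    P=np.c_[n*z[:,None],z]
    return (P-np.array(c["t"]))@np.array(c["R"])
def proj(c,X):
    R=np.array(c["R"],float)
    p,_=cv2.projectPoints(np.array(X,float).reshape(-1,1,3),cv2.Rodrigues(R)[0],np.array(c["t"],float),np.array(c["intrinsics"],float),np.array([c["k1"],0,0,0],float))
    return p[:,0]
E
python3 - <<'E'
from h import *
print(current_clock(),current_orientation())
for cam in("scene","top"):
    c=capture(cam); cv2.imwrite(f"pics/{cam}0.png",c["image"])
    print(cam,c["k1"],-np.array(c["R"]).T@np.array(c["t"]))
    for n in["orange_grip_mid","white_grip_mid","green_grip_mid","wheel_mid","hub_mid","mug","blue_tray_cork","blue_tray_rubber","red_tray_cork","red_tray_rubber"]:
        for s in silhouettes(cam,n)[:3]:
            P=pts(c,s["region"])
            if not len(P): print(n,"none",s["conf"]);continue
            top=P[P[:,2]>np.percentile(P[:,2],98)-.006]
            rc=cv2.minAreaRect((P[:,:2]*1000).astype(np.float32))
            print(n,round(s["conf"],2),np.round(s["xy"]),len(P),"med",np.round(np.median(P,0),3),"top",np.round(top.mean(0),3),"rect",np.round(rc[0]),np.round(rc[1]),round(rc[2]))
E
```

```text
0.0 [ 2.15710662e-01  9.76456906e-01 -8.58975716e-04 -2.87754195e-04]
scene 0.0031868023228376714 [ 1.12750823 -0.28672619  0.8913516 ]
orange_grip_mid 0.89 [218. 168.] 427 med [0.461 0.002 0.036] top [0.451 0.007 0.045] rect [433.  14.] [ 49. 103.] 84
white_grip_mid 0.96 [106. 212.] 454 med [ 0.451 -0.315  0.038] top [ 0.439 -0.315  0.045] rect [ 427. -314.] [37. 86.] 82
green_grip_mid 0.65 [306. 131.] 371 med [0.453 0.29  0.034] top [0.444 0.296 0.044] rect [442. 305.] [51. 68.] 83
wheel_mid 0.61 [172. 192.] 318 med [ 0.465 -0.152  0.035] top [ 0.457 -0.152  0.037] rect [ 444. -144.] [45. 79.] 65
hub_mid 0.8 [270. 152.] 318 med [0.463 0.155 0.016] top [0.454 0.16  0.05 ] rect [438. 170.] [50. 97.] 58
hub_mid 0.26 [314. 185.] 3015 med [0.616 0.204 0.005] top [0.619 0.2   0.013] rect [615. 208.] [231. 117.] 80
mug 0.86 [401. 157.] 1334 med [0.69  0.423 0.055] top [0.685 0.427 0.088] rect [671. 469.] [108. 168.] 33
blue_tray_cork 0.81 [315. 187.] 3113 med [0.615 0.204 0.005] top [0.617 0.203 0.013] rect [609. 213.] [239. 131.] 80
blue_tray_rubber 0.65 [312. 187.] 3068 med [0.616 0.205
[... 1438 characters left out ...]
3. 134.] 1088 med [0.69  0.441 0.041] top [0.687 0.427 0.09 ] rect [694. 444.] [112.  96.] 27
blue_tray_cork 0.65 [204. 165.] 3575 med [0.617 0.21  0.005] top [0.616 0.208 0.014] rect [617. 209.] [233. 117.] 80
blue_tray_cork 0.42 [337. 227.] 299 med [ 0.455 -0.149  0.035] top [ 0.456 -0.15   0.037] rect [ 456. -150.] [45. 48.] 1
red_tray_cork 0.93 [357. 174.] 3527 med [ 0.595 -0.209  0.005] top [ 0.595 -0.207  0.014] rect [ 597. -213.] [117. 236.] 4
red_tray_cork 0.49 [401. 234.] 437 med [ 0.436 -0.308  0.039] top [ 0.437 -0.313  0.045] rect [ 437. -319.] [50. 63.] 84
red_tray_rubber 0.79 [360. 173.] 3727 med [ 0.596 -0.21   0.005] top [ 0.596 -0.212  0.014] rect [ 596. -212.] [121. 238.] 4
```

```bash
python3 -c "
import cv2
a=cv2.imread('pics/top0.png');cv2.imwrite('pics/top0b.png',cv2.resize(a[100:280],None,fx=1.56,fy=1.56,interpolation=3))"
```

```text
(no output)
```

View pics/top0b.png

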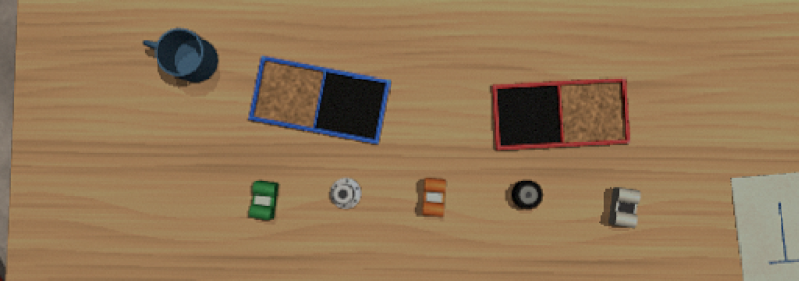

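View pics/scene0.png

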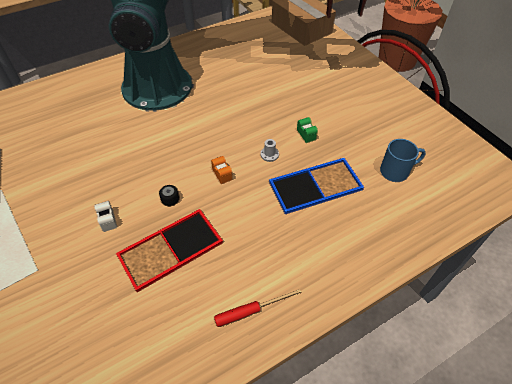

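Top view: blue tray has cork at its left (+y) half and black floor at its right. Red tray has black at its left and cork at its right. Parts from left to right at rows ~195: green, hub, orange, wheel, white. The silhouette depths agree with this. Starting with orange.

```bash
cat >> h.py <<'E'
def quat(deg):
    f=np.radians((deg+90)/2); return [float(np.cos(f)),float(np.sin(f)),0.,0.]
def unit(d): return np.array([np.cos(np.radians(d)),np.sin(np.radians(d))])
BL=np.array([.616,.209]); RD=np.array([.5955,-.2125])
SPOT=dict(bc=(BL+.055*unit(80),80),br=(BL-.055*unit(80),80),rc=(RD-.055*unit(94),94),rr=(RD+.055*unit(94),94))
def at(xy,z): return [float(xy[0]),float(xy[1]),float(z)]
def transfer(src,ang,h,width,dst,high=.17):
    q=quat(ang); xy,a2=SPOT[dst]; q2=quat(a2)
    move_ptp(at(src,high),q)
    servo_line(at(src,h),q,rate=.12)
    move_gripper(0.0); print("gap",current_finger_gap(),"F",current_grip_force())
    if abs(current_finger_gap()-width)>.005: print("BAD GRASP");return
    servo_line(at(src,high),q,rate=.15)
    move_ptp(at(xy,high),q2); servo_line(at(xy,h+.005+.012),q2,rate=.12)
    hit=servo_line(at(xy,h+.005-.001),q2,rate=.02,contact_N=5)
    print("hit",hit,"tcp",np.round(current_position(),4),"want z",h+.005,"gap",current_finger_gap())
    move_gripper(width+.016)
    servo_line(at(xy,high),q2,rate=.15); move_gripper(.088)
    print("t",current_clock())
E
python3 - <<'E'
from h import *
for s in((.451,.008),(.438,-.314),(.456,-.150),(.454,.160)):
    print(inverse_kinematics(at(s,.01),quat(86)) is not None)
transfer((.450,.0075),86,.010,.036,"bc")
E
```

```text
True
True
True
True
gap 0.035464795976944026 F 29.999912936473265
hit True tcp [0.6253 0.2631 0.015 ] want z 0.015 gap 0.03557489393674977
t 12.225
```

```bash
cat >> h.py <<'E'
def check(names):
    c=capture("top")
    for n,d in names:
        for s in silhouettes("top",n)[:1]:
            P=pts(c,s["region"]); m=np.percentile(P[:,2],98); P=P[P[:,2]>m-.008]
            print(n,round(s["conf"],2),np.round(P.mean(0),3),"z98",round(m,3),"goal",np.round(SPOT[d][0],3) if d else "")
    return c
E
python3 - <<'E'
from h import *
transfer((.455,-.150),86,.006,.050,"br")
c=check([("orange_grip_mid","bc"),("wheel_mid","br"),("green_grip_mid",None),("white_grip_mid","rc"),("hub_mid","rr")])
cv2.imwrite("pics/w1.png",c["image"])
E
```

```text
gap 0.04942697707094464 F 30.000132186105475
hit True tcp [0.6062 0.1548 0.011 ] want z 0.011 gap 0.04931277583683722
t 22.8083
orange_grip_mid 0.43 [0.6   0.263 0.049] z98 0.054 goal [0.626 0.263]
wheel_mid 0.38 [0.568 0.204 0.014] z98 0.017 goal [0.606 0.155]
white_grip_mid 0.56 [ 0.437 -0.312  0.044] z98 0.048 goal [ 0.599 -0.267]
hub_mid 0.56 [0.476 0.092 0.652] z98 0.652 goal [ 0.592 -0.158]
```

View pics/w1.png

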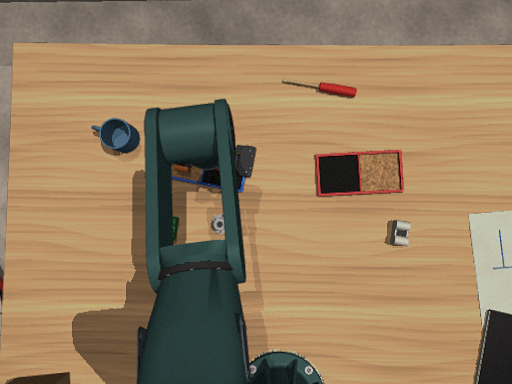

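The arm hides the blue tray, around column 205 and row 170. The hub, red tray and white grip are undisturbed. I'll carry on and check the placings with the arm clear.

```bash
python3 - <<'E'
from h import *
transfer((.438,-.3135),82,.010,.036,"rc")
c=check([("orange_grip_mid","bc"),("wheel_mid","br"),("green_grip_mid",None),("hub_mid","rr")])
transfer((.4545,.1605),86,.0135,.032,"rr")
c=check([("orange_grip_mid","bc"),("wheel_mid","br"),("green_grip_mid",None)])
move_ptp([.45,.12,.3],quat(86))
c=check([("white_grip_mid","rc"),("hub_mid","rr"),("mug",None)])
cv2.imwrite("pics/w2.png",c["image"]); print(current_clock())
c=capture("scene"); cv2.imwrite("pics/s2.png",cv2.resize(c["image"][100:330],None,fx=1.5,fy=1.5))
E
```

```text
gap 0.0357644251049977 F 29.98664651066065
hit True tcp [ 0.5992 -0.2673  0.015 ] want z 0.015 gap 0.03605060364038349
t 33.5
orange_grip_mid 0.7 [0.623 0.261 0.05 ] z98 0.054 goal [0.626 0.263]
wheel_mid 0.63 [0.606 0.153 0.041] z98 0.046 goal [0.606 0.155]
green_grip_mid 0.78 [0.443 0.299 0.044] z98 0.048 goal 
hub_mid 0.52 [0.454 0.161 0.05 ] z98 0.053 goal [ 0.592 -0.158]
gap 0.031118030950585195 F 29.999968707561493
hit True tcp [ 0.5915 -0.1576  0.0184] want z 0.0185 gap 0.03096577444501054
t 44.5917
orange_grip_mid 0.65 [0.625 0.26  0.049] z98 0.053 goal [0.626 0.263]
wheel_mid 0.71 [0.606 0.153 0.041] z98 0.046 goal [0.606 0.155]
green_grip_mid 0.68 [0.443 0.299 0.044] z98 0.049 goal 
white_grip_mid 0.79 [ 0.596 -0.267  0.049] z98 0.053 goal [ 0.599 -0.267]
hub_mid 0.76 [ 0.59  -0.158  0.055] z98 0.059 goal [ 0.592 -0.158]
mug 0.89 [0.686 0.43  0.089] z98 0.092 goal 
46.2667
```

View pics/w2.png

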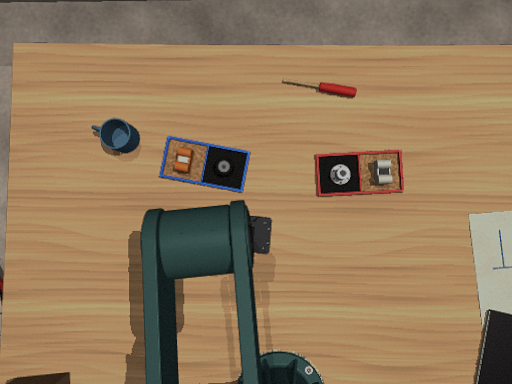

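View pics/s2.png

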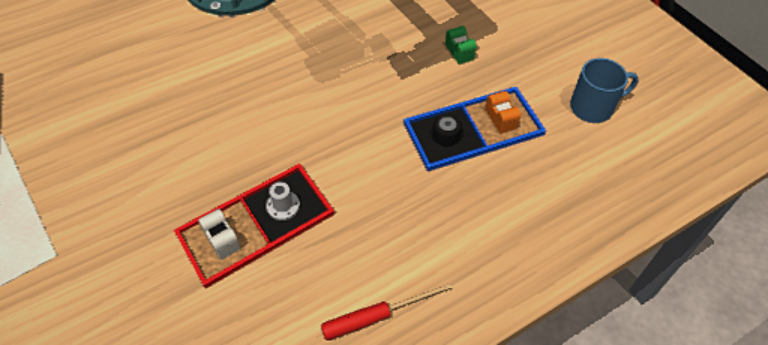

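Both views show all four parts upright in the middle of their compartments. Top-view positions are orange (184,159), wheel (224,167), hub (341,174) and white (385,172). The green grip and mug are where they were.

```bash
python3 -c "
from bench import *
print(close_job(),current_clock())"
```

```text
the job is handed in; nothing more can be done
the job is handed in; nothing more can be done
```

Both kits are made up and handed in: the last camera check put all four parts upright within about 4 mm of their compartment centres, with the green grip and mug undisturbed, at about 46 s of the 99 s allowed; the judge's result was not shown.

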